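# Set up the warming block for a control run

### The arm

A 6-joint arm with a two-finger parallel gripper is mounted at the origin on the work surface. World frame = base frame: x ahead of the robot, y to its left, z up, the work surface at z = 0. Lengths are in m, angles in rad, forces in N, time in s.
With the tool pointing down it reaches from about 0.275 to 0.85 m from the base axis. Payload 5.2 kg.
Tool frame: the origin (TCP) lies at the very end of the fingers, on their centre line; the grasp point (between the pads) lies 19 mm behind it; z points along the fingers, y is the line along which they close (so a half turn about z gives the same grasp; the last joint's range is limited). The gripper opens to 85 mm and grips with 20 to 120 N. Pads are 22 mm wide; open, the fingers measure 114 mm over their backs; the gripper's body (76 mm by 85 mm) begins 54 mm behind the grasp point. The pads swing forward as they close: fully open they stand 13 mm farther back than shut.
Start: joints at [1.022, 0.259, 1.535, -0, 1.348, -0.203], TCP at [0.186, 0.517, 0.231] pointing down, gripper open.
Joint ranges: [-3.14, 3.14], [-0.91, 2.08], [0.19, 2.58], [-1.22, 4.36], [0.22, 2.71], [-3.12, 3.12]. Speed limits (rad/s): [2.57, 2.57, 3.14, 3.14, 3.14, 3.14].

### API

Orientations are given as a unit quaternion [x, y, z, w].
In Python, from plant import monitor, optics, r gives the robot as it stands.
- The arm moves only by the shell command python3 -m handwheel 'ROWS' [OPENING]. ROWS is JSON, a list that holds one entry, the list of rows, each a list of 6 numbers: the shift along the tool's x, y, z in cm, then the turn, a rotation vector about the tool's x, y, z in rad. A call has 1 to 10 rows; each row shifts and turns the commanded pose from where the row before left it, along the tool's axes as they then stand; what a row does not reach is not made up. A row lasts 1/8 s, in which the tool goes at most 62.5 mm and 10.7 degrees, less where a joint would pass 70% of its speed; a pose out of reach is approached as far as the arm can. A call is refused whole if a number of a shift passes 6.25 or a number of a turn 0.188, either way. A call with a gripper value outside its range is refused whole. OPENING is the finger opening in cm, from 0 to 8.54, set as the call begins (- or left out, the last holds). The fingers move at their own pace and stop on an object; the grip force is fixed at half the most. Time passes only in rows, so rows that do not move let the fingers close. It gives the time, the measured TCP pose, the force, the opening and the grip force at its end, in the units of the state.
- monitor.sense(): the state, without advancing time (a new reading comes with each control period).
- optics.capture(name): name is "scene" or "side" or "wrist"; returns a dict with "frame" (420x560x3 uint8, red, green, blue), "fov_y" (degrees; the focal length in pixels is half the picture's height over the tangent of half this angle, whatever the lens; pixels are square), "cx", "cy" (the principal point, pixels), "rvec" (rotation vector, rad) and "tvec" (3), from world to camera coordinates, as OpenCV has them. Camera axes: x right, y down, z forward; pixel columns grow to the right and rows downward; lengths in m; the calibration is good to about 2 mm. A picture is of the moment at which its call begins. There is no depth.
- r.finish_job(): hands the job in; it is judged then, once.
Trained networks look in a picture, given as the dict that the camera call returned (one of the last four; its "shot" number tells which), for a name from the list of things; names that differ only in an ending like _2 or _b are one class to them, and where a whole thing is asked for, a point or a joint stands for the part that bears it (a point fixed in the world has none). Each returns a list of dicts, best first, with "score" (0 to 1); they miss things now and then, are a little off and sometimes report something else, mostly with a low value. They report only what shows in the picture. A call takes as long as a camera call. They do not tell look-alikes from the thing itself.
- optics.look_for(picture, target): "box" ([left, top, right, bottom] in pixels, round what is visible of it).
- optics.silhouettes(picture, target): "region" (420x560 bool, what is visible of it) and "box" ([left, top, right, bottom] in pixels, round what is visible of it).
The state is a dict: "time": time; "joints": joint angles; "qd": joint speeds; "joint_efforts": joint torques, N m; "position": TCP position; "tcp_rot": TCP orientation; "force": force on the tool from outside, world axes, zero at the start; "moment": the same for the moment, N m; "finger_gap": finger opening in m; "grip_force": force on a finger pad.
Only numpy, scipy, OpenCV 4.12 (cv2) and the standard library are available. Lean on these libraries where they do the work, as an engineer would, in place of code of your own. Each camera call takes 0.05 s, during which the arm holds its last target. There are 200 camera calls.

### The job

Lift the cover plate straight up off the warming block's two dowels, keeping it level, and lay it centred and lengthwise on the black rubber mat; then stand the wide jar on the bare block, midway between the two dowels. Stand the tall bottle upright in the middle of the round cork coaster nearer the warming block, and the small bottle upright in the middle of the other coaster, nearer the mat. Leave the glass beaker where it stands.

Things in the scene. Friction and masses are not known exactly. Their poses are not given: they have to be found in the camera images.
- block: warming block, fixed to the bench: white slab with a dark flat top, 100 (its x) by 180 (its y) mm, 24 mm high. Two steel dowels, 8 mm thick and 20 mm tall, stand on its top at its y = +60 and -60 mm (x = 0). Origin: centre of the underside, on the bench; z up. Its yaw varies by up to 0.25 rad. It lies on the left or the right of the bench, the mat on the other side
- plate: aluminium cover plate, 80 (its x) by 160 (its y) mm, 8 mm thick, 0.3 kg, with two 10 mm through holes at its y = +60 and -60 mm; at the start it lies flat on the block's top with the dowels through its holes (1 mm play all round), showing 12 mm above it. Black bar handle on top: 70 mm long along the plate's y, 14 mm wide (along x), from 26 to 44 mm above the plate's underside, on two 12 mm posts. Origin: centre of the plate's underside; z up
- mat: black rubber mat, fixed flat on the bench, 100 (its x) by 180 (its y) mm, 4 mm thick. Origin: centre of the underside; z up. The plate's y must lie along the mat's y, either way round
- jar: wide white jar with a grey flat lid, loose, 0.13 to 0.23 kg: body 56 mm in diameter up to 56 mm high, lid 53 mm in diameter up to 72 mm. Origin: centre of the underside; z up
- tall_bottle: tall white plastic bottle, loose, 0.11 to 0.21 kg: body 44 mm in diameter, straight up to 88 mm, then a shoulder and a cap 26 mm in diameter up to 120 mm. Origin: centre of the underside; z up
- small_bottle: small amber glass bottle with a black cap, loose, 0.04 to 0.08 kg: body 32 mm in diameter, straight up to 42 mm, cap 22 mm in diameter up to 62 mm. Origin: centre of the underside; z up
- coaster_a: one of two identical round cork coasters, fixed on the bench between the block and the mat, one on the left half (y above 0), one on the right; either of them may be the left one. 70 mm in diameter, 4 mm thick. Origin: centre of the underside; z up
- coaster_b: the other coaster, the same as coaster_a
- beaker: small empty glass beaker, loose, 46 mm in diameter, 55 mm high, standing among the jar and bottles; to be left alone. Origin: centre of the underside; z up
Not all that is in view belongs to the job. What is shaped like the tall_bottle but pink or red is not meant.

How it is judged:
By the outcome, as a careful person would: the job done as asked, in the order asked, and still so for the second after the job is handed in, with the robot touching nothing.
It also fails if it takes over 125 s, if anything falls off the work surface, if the arm or the gripper's body presses on something with over 40 N, if the wrist force passes 120 N, or if a joint passes its speed limit or range.

## Working session

There is one attempt and no reset: what is moved stays moved. The work goes in short steps, Python scripts to look and compute and a shell command to move; the robot and the scene stay as the last step left them, time stands still between calls to the robot, and variables do not carry over. Pictures are saved under pics/ and viewed, at most 14 in all, crops included, and the job is handed in when it is done.

```bash
ls; mkdir -p pics; cat > h.py <<'E'
import numpy as np,cv2
from scipy.spatial.transform import Rotation as R
from plant import monitor,optics,r
def cam(p):
    f=p["frame"].shape[0]/2/np.tan(np.radians(p["fov_y"])/2)
    return np.array([[f,0,p["cx"]],[0,f,p["cy"]],[0,0,1]]),np.array(p["rvec"],float),np.array(p["tvec"],float)
def unproj(p,uv,z):
    K,rv,t=cam(p);Rm=R.from_rotvec(rv).as_matrix();c=-Rm.T@t
    d=(Rm.T@np.linalg.inv(K)@np.c_[np.atleast_2d(uv),np.ones(len(np.atleast_2d(uv)))].T).T
    return c+d*((z-c[2])/d[:,2])[:,None]
def proj(p,X):
    K,rv,t=cam(p);return cv2.projectPoints(np.atleast_2d(np.array(X,float)),rv,t,K,None)[0][:,0]
def save(p,n): cv2.imwrite(f"pics/{n}.png",cv2.cvtColor(p["frame"],cv2.COLOR_RGB2BGR))
E
python3 - <<'E'
from h import *
for n in("scene","side","wrist"):
    p=optics.capture(n);save(p,n+"0");K,rv,t=cam(p)
    print(n,K[0,0],p["cx"],p["cy"],-R.from_rotvec(rv).as_matrix().T@t,[k for k in p])
    for o in("block","plate","mat","jar","tall_bottle","small_bottle","coaster_a","beaker"):
        print(o,[(np.round(d["box"]).tolist(),round(d["score"],2)) for d in optics.look_for(p,o)][:4])
s=monitor.sense();print(s["tcp_rot"],s["position"],s["time"])
E
```

```text
pics
scene 429.51704513185024 272.6373164989543 205.66795174691188 [ 1.12364129 -0.16736905  0.46419578] ['frame', 'fov_y', 'cx', 'cy', 'rvec', 'tvec', 'shot']
block [([371.0, 210.0, 492.0, 259.0], 0.56)]
plate [([377.0, 199.0, 487.0, 243.0], 0.72)]
mat [([23.0, 270.0, 163.0, 353.0], 0.95)]
jar [([116.0, 192.0, 159.0, 244.0], 0.95)]
tall_bottle [([320.0, 155.0, 342.0, 221.0], 0.85), ([205.0, 139.0, 238.0, 199.0], 0.84), ([242.0, 150.0, 269.0, 213.0], 0.58), ([268.0, 128.0, 291.0, 193.0], 0.58)]
small_bottle [([353.0, 154.0, 373.0, 193.0], 0.64)]
coaster_a [([306.0, 242.0, 350.0, 267.0], 0.85), ([216.0, 248.0, 258.0, 276.0], 0.74), ([370.0, 213.0, 493.0, 262.0], 0.7)]
beaker [([186.0, 192.0, 211.0, 227.0], 0.56), ([215.0, 248.0, 258.0, 275.0], 0.38)]
side 381.5296188418372 283.0604703126074 208.38689752112958 [0.48614516 0.58833679 0.49170002] ['frame', 'fov_y', 'cx', 'cy', 'rvec', 'tvec', 'shot']
block [([139.0, 276.0, 249.0, 396.0], 0.92)]
plate [([146.0, 276.0, 240.0, 378.0], 0.6)]
mat [([225.0, 136.0, 274.0, 171.0], 0.57)]
jar [([301.0, 137.0, 325.0, 168.0], 0.88)]
tall_bottle [([346.0, 155.0, 368.0, 212.0], 0.94), ([266.0, 207.0, 294.0, 274.0], 0.87), ([304.0, 168.0, 331.0, 234.0], 0.72), ([346.0, 190.0, 373.0, 256.0], 0.68)]
small_bottle [([319.0, 288.0, 337.0, 329.0], 0.73)]
coaster_a [([208.0, 236.0, 244.0, 256.0], 0.62), ([240.0, 195.0, 269.0, 214.0], 0.61)]
beaker [([306.0, 166.0, 322.0, 192.0], 0.55)]
wrist 297.06520640661813 283.0928447658492 205.16033756372335 [0.11470663 0.5427233  0.37362613] ['frame', 'fov_y', 'cx', 'cy', 'rvec', 'tvec', 'shot']
block []
plate []
mat []
jar []
tall_bottle []
small_bottle []
coaster_a []
beaker []
[ 1.72038249e-01  9.85090270e-01  8.35605846e-06 -8.19970790e-06] [0.18639996 0.51746559 0.23131954] 1.35
```

View pics/scene0.png

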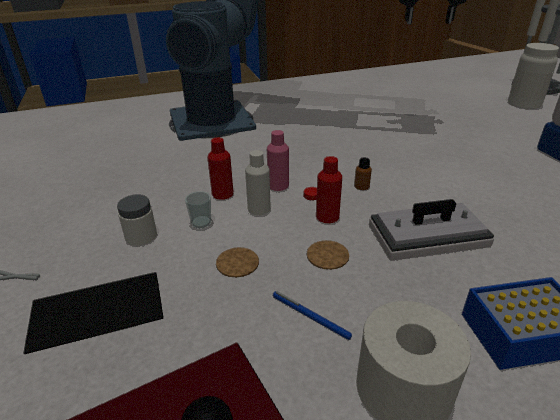

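View pics/side0.png

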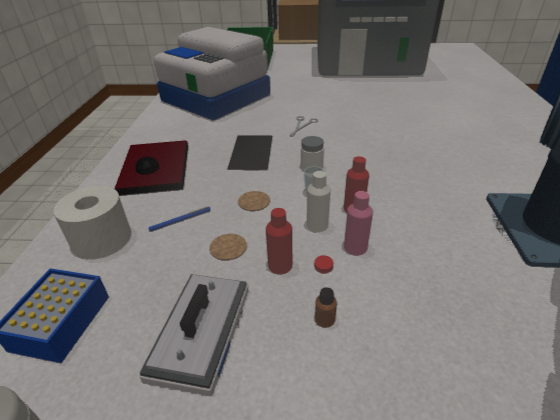

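The scene view shows the block with its plate at (430,225), so it is on the robot's left. The mat is at (97,310), the jar at (138,220), the beaker at (200,210), the white tall bottle at (258,185), the small bottle at (363,174), and the coasters at (237,262) and (328,254). The red and pink bottles are decoys. The side view matches: white bottle (318,205), small bottle (326,308).

```bash
cat >> h.py <<'E'
from scipy.optimize import minimize
def cyl(d,z0,z1): a=np.linspace(0,2*np.pi,32,endpoint=False);return np.array([[d/2*np.cos(t),d/2*np.sin(t),z] for t in a for z in(z0,z1)])
def box(a,b,z0,z1,x=0,y=0): return np.array([[x+i*a/2,y+j*b/2,z] for i in(-1,1) for j in(-1,1) for z in(z0,z1)])
M=dict(block=[box(.1,.18,0,.024)],plate=[box(.08,.16,0,.008),box(.014,.07,.026,.044),box(.012,.012,0,.03,0,.029),box(.012,.012,0,.03,0,-.029)],
 mat=[box(.1,.18,0,.004)],jar=[cyl(.056,0,.056),cyl(.053,.056,.072)],tall_bottle=[cyl(.044,0,.088),np.r_[cyl(.044,.088,.089),cyl(.026,.098,.1)],cyl(.026,.098,.12)],
 small_bottle=[cyl(.032,0,.042),np.r_[cyl(.032,.042,.0425),cyl(.022,.046,.048)],cyl(.022,.046,.062)],coaster_a=[cyl(.07,0,.004)],beaker=[cyl(.046,0,.055)])
S=4
def render(p,o,x,z0=0):
    m=np.zeros((420*S,560*S),np.uint8);c,s=np.cos(x[2]),np.sin(x[2])
    for h in M[o]:
        w=np.c_[c*h[:,0]-s*h[:,1]+x[0],s*h[:,0]+c*h[:,1]+x[1],h[:,2]+z0]
        q=((proj(p,w)+.5)*S*16-8).astype(np.float32)
        cv2.fillConvexPoly(m,np.round(cv2.convexHull(q)).astype(np.int32),255,shift=4)
    return cv2.resize(m,(560,420),interpolation=cv2.INTER_AREA)/255.
def fit(o,obs,x0,z0=0,rot=False):
    "obs: list of (picture,mask)"
    def c(x):
        x=[x[0],x[1],x[2] if rot else 0];t=0
        for p,m in obs:
            q=render(p,o,x,z0);t+=1-np.minimum(q,m).sum()/np.maximum(q,m).sum()
        return t/len(obs)
    n=3 if rot else 2;best=None
    for y in ([x0[2]-.15,x0[2],x0[2]+.15] if rot else [0]):
        s=np.array([x0[0],x0[1],y][:n]);sim=np.vstack([s]+[s+np.eye(n)[i]*[.01,.01,.1][i] for i in range(n)])
        q=minimize(c,s,method="Nelder-Mead",options=dict(initial_simplex=sim,xatol=2e-4,fatol=1e-4,maxiter=120))
        if best is None or q.fun<best.fun:best=q
    return best.x,best.fun
def pick(p,o,uv):
    L=[d for d in optics.silhouettes(p,o)]
    L=[(np.hypot((d["box"][0]+d["box"][2])/2-uv[0],(d["box"][1]+d["box"][3])/2-uv[1]),d) for d in L]
    L=[l for l in L if l[0]<15]
    return min(L,key=lambda l:l[0])[1]["region"].astype(float) if L else None
E
cat > m1.py <<'E'
from h import *
ps={n:optics.capture(n) for n in("scene","side")}
for o,a,b,z0,h in [("block",(431,234),(194,336),0,.012),("plate",(431,221),(193,327),.024,.012),("mat",(93,311),(250,153),0,0),("jar",(138,218),(313,152),0,.036),
 ("tall_bottle",(256,181),(318,201),0,.06),("small_bottle",(363,173),(328,308),0,.03),("coaster_a",(328,254),(226,246),0,0),("coaster_a",(237,262),(254,204),0,0),("beaker",(199,210),(314,179),0,.027)]:
    obs=[(ps[n],pick(ps[n],o,uv)) for n,uv in(("scene",a),("side",b))]
    obs=[q for q in obs if q[1] is not None]
    x0=unproj(ps["scene"],a,z0+h)[0]
    rot=o in("block","plate","mat")
    if not obs: print(o,"none",x0);continue
    res=[fit(o,ob,[x0[0],x0[1],0],z0,rot) for ob in ([obs]+([[q] for q in obs] if len(obs)>1 else []))]
    print(o,len(obs),[(np.round(x,4).tolist(),round(f,3)) for x,f in res])
E
time python3 m1.py
```

```text
block 2 [([0.6394, 0.2565, -0.1373], np.float64(0.661)), ([0.6403, 0.2577, -0.1324], np.float64(0.621)), ([0.6375, 0.2568, -0.139], np.float64(0.694))]
plate 2 [([0.6396, 0.2569, -0.128], np.float64(0.066)), ([0.6422, 0.2561, -0.1146], np.float64(0.077)), ([0.6388, 0.2571, -0.1379], np.float64(0.028))]
mat 2 [([0.6325, -0.29, 0.0177], np.float64(0.056)), ([0.6345, -0.2882, 0.0156], np.float64(0.044)), ([0.6311, -0.2912, 0.0134], np.float64(0.028))]
jar 1 [([0.4783, -0.2176], np.float64(0.069))]
tall_bottle 2 [([0.4631, 0.0033], np.float64(0.061)), ([0.467, 0.0024], np.float64(0.061)), ([0.463, 0.0032], np.float64(0.049))]
small_bottle 2 [([0.4537, 0.2263], np.float64(0.084)), ([0.457, 0.2247], np.float64(0.087)), ([0.4534, 0.2266], np.float64(0.051))]
coaster_a 2 [([0.6319, 0.0724], np.float64(0.088)), ([0.6333, 0.0722], np.float64(0.057)), ([0.63, 0.073], np.float64(0.083))]
coaster_a 2 [([0.5997, -0.0726], np.float64(0.091)), ([0.6012, -0.0725], np.float64(0.088)), ([0.5992, -0.0726], np.float64(0.085))]
beaker 2 [([0.4697, -0.1099], np.float64(0.42)), ([0.4668, -0.109], np.float64(0.166)), ([0.476, -0.1381], np.float64(0.648))]
real	0m7.239s
user	0m9.228s
sys	0m2.843s
```

```bash
cat >> h.py <<'E'
def plan(x,y,z,yaw=None):
    "yaw = world angle of tool y (mod pi). prints tilt fix, z turn, then shift in tool axes (cm) after the turn"
    s=monitor.sense();r0=R.from_quat(s["tcp_rot"]);m=r0.as_matrix()
    cur=np.arctan2(m[1,1],m[0,1]);d=0 if yaw is None else (yaw-cur+np.pi/2)%np.pi-np.pi/2
    tgt=cur+d;Y=np.array([np.cos(tgt),np.sin(tgt),0]);Z=np.array([0,0,-1.]);T=np.c_[np.cross(Y,Z),Y,Z]
    rv=(r0.inv()*R.from_matrix(T)).as_rotvec()
    sh=T.T@(np.array([x,y,z])-s["position"])*100
    print("t",round(s["time"],2),"pos",np.round(s["position"],4),"yaw",round(cur,4),"turn",np.round(rv,4),"shift cm",np.round(sh,2),"F",np.round(s["force"],1),"gap",round(s["finger_gap"],4),"grip",round(s["grip_force"],1),"j",np.round(s["joints"],2))
E
python3 -m handwheel '[[[-5.15,-0.91,0.3,0,0,0],[-5.15,-0.91,0.3,0,0,0],[-5.15,-0.91,0.3,0,0,0],[-5.15,-0.91,0.3,0,0,0],[-5.15,-0.91,0.3,0,0,0],[-5.15,-0.91,0.3,0,0,0],[-5.15,-0.91,0.3,0,0,0],[-5.15,-0.91,0.3,0,0,0],[-5.15,-0.91,0.3,0,0,0],[-5.15,-0.91,0.3,0,0,0]]]' 4
python3 -m handwheel '[[[0,0,0,0,0,0.169],[0,0,0,0,0,0.169],[0,0,0,0,0,0.169],[0,0,0,0,0,0.169],[0,0,0,0,0,0.169],[0,0,0,0,0,0.169],[0,0,0,0,0,0.169],[0,0,0,0,0,0.169],[0,0,0,0,0,0],[0,0,0,0,0,0]]]'
python3 - <<'E'
from h import *
plan(.64,.2567,.2,-.13)
p=optics.capture("wrist");save(p,"wrist1")
for o in("plate","block"): print(o,[(np.round(d["box"]).tolist(),round(d["score"],2)) for d in optics.look_for(p,o)])
E
```

```text
time: 3.6
position: [0.6415, 0.2563, 0.2011]
tcp_rot: [0.172, 0.985, 0.0, -0.0]
force: [0.6, 0.1, -0.1]
finger_gap: 0.0399
grip_force: 0.0
time: 4.85
position: [0.6401, 0.2573, 0.2012]
tcp_rot: [0.749, 0.662, -0.0, -0.0]
force: [-0.3, -0.5, 0.1]
finger_gap: 0.04
grip_force: 0.0
t 4.85 pos [0.6401 0.2573 0.2012] yaw -0.1238 turn [-0.0002  0.0001  0.0062] shift cm [-0.06  0.    0.12] F [-0.3 -0.5  0.1] gap 0.04 grip 0.0 j [ 0.22  0.53  1.2  -0.    1.41  0.34]
plate [([246.0, 111.0, 324.0, 257.0], 0.77)]
block [([237.0, 99.0, 330.0, 254.0], 0.67)]
```

View pics/wrist1.png

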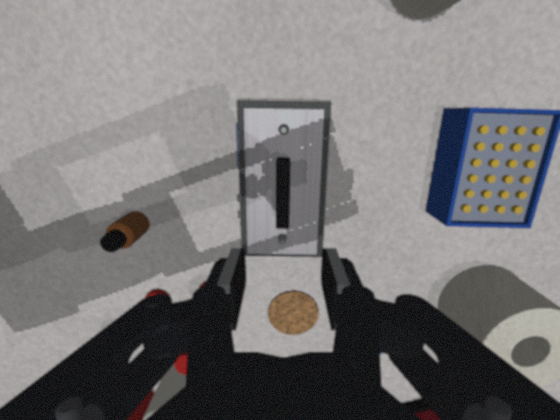

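The wrist view looks down on the plate. The handle is centred at (283,192) and the dowels are at about (284,129) and (282,238), closely aligned with the gripper.

```bash
python3 - <<'E'
from h import *
p=optics.capture("wrist");
for o,z in(("plate",.024),("block",0)):
    m=pick(p,o,(284,182))
    if m is None: print(o,"none");continue
    print(o,fit(o,[(p,m)],[.64,.257,-.13],z,True))
g=p["frame"].astype(float).mean(2)
# handle dark blob, top surface z=.068
h=(g<45).astype(np.uint8);h[:, :255]=0;h[:,315:]=0;h[:140]=0;h[250:]=0
n,l,st,ce=cv2.connectedComponentsWithStats(h);i=1+np.argmax(st[1:,4]);pts=np.argwhere(l==i)[:,::-1].astype(np.float32)
rc=cv2.minAreaRect(pts);b=unproj(p,cv2.boxPoints(rc),.068);print("handle",rc,b[:,:2].round(4),b.mean(0).round(4))
print("dowels",unproj(p,[(284,129),(282,238)],.044))
print("proj model dowel",proj(p,[[.64+.06*np.sin(.13),.2567+.06*np.cos(.13),.044],[.64-.06*np.sin(.13),.2567-.06*np.cos(.13),.044]]))
big=cv2.resize(p["frame"][90:265,225:345],None,fx=3.4,fy=3.4,interpolation=cv2.INTER_CUBIC);cv2.imwrite("pics/crop1.png",big[:,:,::-1])
E
```

```text
plate (array([ 0.64027068,  0.25571701, -0.13283409]), np.float64(0.024662886474062895))
block (array([ 0.6395129 ,  0.25650536, -0.13513283]), np.float64(0.7561872556554282))
handle ((282.5, 192.5), (69.0, 13.0), 90.0) [[0.6386 0.2927]
 [0.6505 0.2912]
 [0.6424 0.2231]
 [0.6295 0.2247]] [0.6402 0.2579 0.068 ]
dowels [[0.64907734 0.3163295  0.044     ]
 [0.63252034 0.2016479  0.044     ]]
proj model dowel [[282.6998233  129.31308533]
 [282.24029257 241.71830271]]
```

View pics/crop1.png

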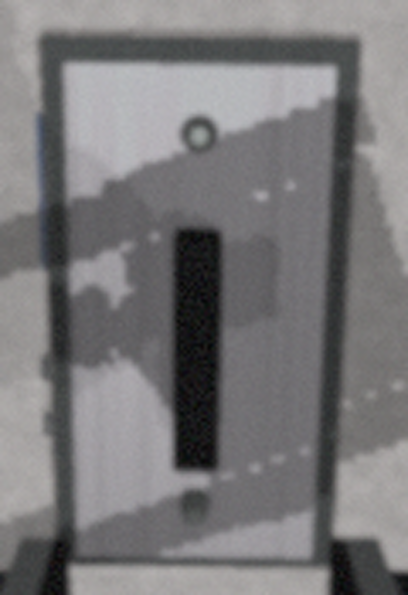

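The plate is at (0.640, 0.2565) with yaw -0.133, agreeing with both views. Next I descend onto the handle and grip it.

```bash
python3 -m handwheel '[[[-0.06,0,3,0,0,0.009],[0,0,4,0,0,0],[0,0,4,0,0,0],[0,0,2.8,0,0,0],[0,0,1,0,0,0],[0,0,0.5,0,0,0],[0,0,0.5,0,0,0],[0,0,0,0,0,0],[0,0,0,0,0,0]]]'
python3 - <<'E'
from h import *
plan(.6402,.2567,.042,-.133)
E
```

```text
time: 6.28
position: [0.6405, 0.2568, 0.0442]
tcp_rot: [0.754, 0.657, 0.001, 0.0]
force: [-0.2, 0.3, -0.0]
finger_gap: 0.0397
grip_force: 0.0
t 6.28 pos [0.6405 0.2568 0.0442] yaw -0.136 turn [ 0.0013 -0.0005 -0.003 ] shift cm [-0.01 -0.03  0.22] F [-0.2  0.3 -0. ] gap 0.0397 grip 0.0 j [ 0.22  0.66  1.38 -0.    1.1   0.36]
```

```bash
python3 -m handwheel '[[[0,-0.02,0.2,0,0,0],[0,0,0,0,0,0],[0,0,0,0,0,0],[0,0,0,0,0,0],[0,0,0,0,0,0],[0,0,0,0,0,0],[0,0,0,0,0,0],[0,0,0,0,0,0]]]' 1
python3 - <<'E'
from h import *
plan(.6402,.2567,.042,-.133)
E
```

```text
time: 7.28
position: [0.6399, 0.2568, 0.0416]
tcp_rot: [0.754, 0.657, 0.0, 0.0]
force: [-0.6, -0.1, 5.4]
finger_gap: 0.0135
grip_force: 60.7
t 7.28 pos [0.6399 0.2568 0.0416] yaw -0.136 turn [ 0.0002 -0.0001 -0.003 ] shift cm [-0.    0.03 -0.04] F [-0.6 -0.1  5.4] gap 0.0135 grip 60.7 j [0.22 0.66 1.38 0.   1.1  0.36]
```

```bash
python3 -m handwheel '[[[0,0,-0.3,0,0,0],[0,0,-0.4,0,0,0],[0,0,-0.4,0,0,0],[0,0,-0.4,0,0,0],[0,0,-0.5,0,0,0],[0,0,-0.5,0,0,0],[0,0,0,0,0,0]]]'
python3 - <<'E'
from h import *
plan(.6402,.2567,.2,-.133)
E
python3 -m handwheel '[[[0,0,-0.5,0,0,0],[0,0,-1,0,0,0],[0,0,-2,0,0,0],[0,0,-3,0,0,0],[0,0,-3,0,0,0],[0,0,-3,0,0,0],[0,0,-1.5,0,0,0],[0,0,0,0,0,0]]]'
python3 - <<'E'
from h import *
plan(.633,-.29,.22,.015)
p=optics.capture("side");save(p,"side2");p=optics.capture("wrist");save(p,"w2")
cv2.imwrite("pics/both2.png",cv2.resize(np.hstack([cv2.imread("pics/side2.png"),cv2.imread("pics/w2.png")]),(800,300)))
E
```

```text
time: 8.15
position: [0.6403, 0.2568, 0.0671]
tcp_rot: [0.754, 0.657, 0.001, 0.0]
force: [0.7, -0.1, -3.0]
finger_gap: 0.0127
grip_force: 59.7
t 8.15 pos [0.6403 0.2568 0.0671] yaw -0.136 turn [ 0.0012 -0.0005 -0.003 ] shift cm [-1.000e-02 -0.000e+00 -1.329e+01] F [ 0.7 -0.1 -3. ] gap 0.0127 grip 59.7 j [0.22 0.64 1.36 0.   1.14 0.36]
time: 9.15
position: [0.6404, 0.2568, 0.2078]
tcp_rot: [0.754, 0.657, 0.001, 0.001]
force: [0.8, 0.5, -2.7]
finger_gap: 0.013
grip_force: 59.8
t 9.15 pos [0.6404 0.2568 0.2078] yaw -0.136 turn [ 0.0027 -0.0007 -0.151 ] shift cm [-54.67  -1.56  -1.22] F [ 0.8  0.5 -2.7] gap 0.013 grip 59.8 j [ 0.22  0.52  1.19 -0.    1.42  0.36]
```

View pics/both2.png

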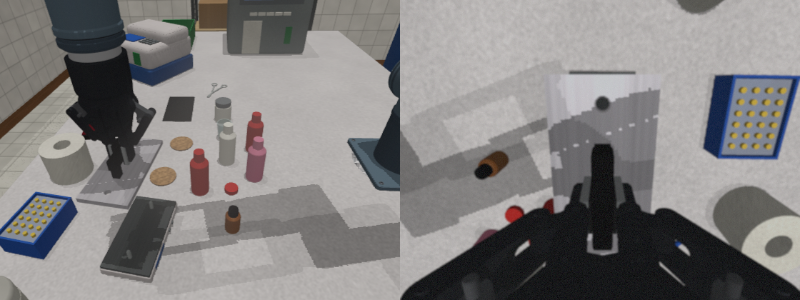

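The plate is clear of the dowels and hangs level in the gripper. Now I carry it to the mat.

```bash
python3 -m handwheel '[[[0,0,0,0,0,-0.05],[0,0,0,0,0,-0.05],[0,0,0,0,0,-0.05],[-2,-0.05,0,0,0,0],[-4,-0.12,0,0,0,0],[-5,-0.15,0,0,0,0],[-5,-0.15,0,0,0,0],[-5,-0.15,0,0,0,0],[-5,-0.15,0,0,0,0],[-5,-0.15,0,0,0,0]]]'
python3 -m handwheel '[[[-5,-0.15,0,0,0,0],[-5,-0.15,0,0,0,0],[-5,-0.15,0,0,0,0],[-4,-0.12,0,0,0,0],[-3,-0.08,0,0,0,0],[-1.5,-0.04,0,0,0,0],[0,0,0,0,0,0],[0,0,0,0,0,0]]]'
python3 - <<'E'
from h import *
plan(.633,-.29,.15,.015)
p=optics.capture("wrist");save(p,"w3")
m=pick(p,"mat",(284,190));print([d["box"] for d in optics.look_for(p,"mat")])
E
```

```text
time: 10.5
position: [0.6338, -0.0561, 0.2053]
tcp_rot: [0.703, 0.711, -0.001, -0.001]
force: [0.6, 0.4, -3.5]
finger_gap: 0.0132
grip_force: 59.7
time: 11.5
position: [0.6312, -0.2872, 0.2061]
tcp_rot: [0.702, 0.712, 0.0, -0.001]
force: [0.3, -0.1, -3.2]
finger_gap: 0.0131
grip_force: 59.7
t 11.5 pos [ 0.6312 -0.2872  0.2061] yaw 0.0146 turn [-0.0005 -0.001  -0.0004] shift cm [-0.29  0.17  5.61] F [ 0.3 -0.1 -3.2] gap 0.0131 grip 59.7 j [-0.59  0.53  1.18  0.    1.43 -0.6 ]
[[245.9, 100.8, 324.9, 152.4]]
```

View pics/w3.png

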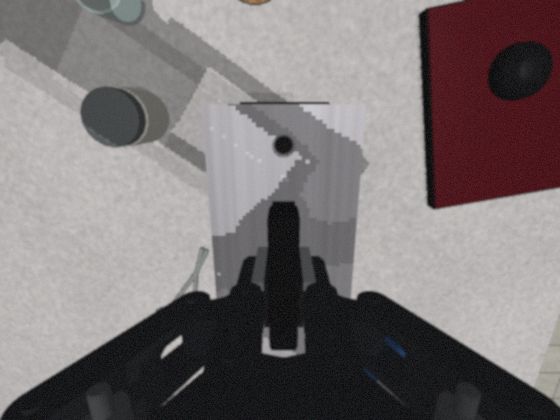

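The plate hides the mat except for its far edge, from about (240,102) to (328,103). I check that edge against the fit, and also re-fit the mat from the wrist.

```bash
python3 - <<'E'
from h import *
p=optics.capture("wrist");g=p["frame"].astype(float).mean(2)
k=(g[95:110,225:345]<60).astype(np.uint8)
ys,xs=np.nonzero(k);print(xs.min()+225,xs.max()+225,ys.min()+95,ys.max()+95)
a,b=unproj(p,[(xs.min()+224.5,101.5),(xs.max()+225.5,101.5)],.004);print(a,b,(a+b)/2,np.linalg.norm(a-b))
c=lambda X,Y,t:[[X+s*.05*np.cos(t)-.09*np.sin(t),Y+s*.05*np.sin(t)+.09*np.cos(t),.004] for s in(-1,1)]
for q in((.6325,-.29,.0177),(.6311,-.2912,.0134),(.6345,-.2882,.0156)): print(q,proj(p,c(*q)).round(1).tolist())
e=cv2.resize(p["frame"][85:125,225:345],None,fx=1,fy=1)
for r_ in range(97,108): print(r_,g[r_,232:340:12].astype(int))
E
```

```text
Traceback (most recent call last):
ValueError: zero-size array to reduction operation minimum which has no identity
```

```bash
python3 - <<'E'
from h import *
p=optics.capture("wrist");g=p["frame"].astype(float).mean(2)
c=lambda X,Y,t:[[X+s*.05*np.cos(t)-.09*np.sin(t),Y+s*.05*np.sin(t)+.09*np.cos(t),.004] for s in(-1,1)]
for q in((.6325,-.29,.0177),(.6311,-.2912,.0134),(.6345,-.2882,.0156)): print(q,proj(p,c(*q)).round(1).tolist())
for r_ in range(97,108): print(r_,g[r_,232:340:10].astype(int))
print(g[102,232:250].astype(int),g[102,318:340].astype(int))
E
```

```text
(0.6325, -0.29, 0.0177) [[237.5, 100.9], [328.8, 100.7]]
(0.6311, -0.2912, 0.0134) [[236.6, 101.8], [327.8, 102.0]]
(0.6345, -0.2882, 0.0156) [[239.5, 99.1], [330.9, 99.1]]
97 [167 166 130 115 114 149 165 181 176 183 178]
98 [165 167 144 114 115 127 163 185 175 184 178]
99 [165 167 155 113 112 119 169 182 179 184 177]
100 [162 163 156 110 107 110 162 174 171 177 180]
101 [162 133 131  93  90  89 135 148 147 151 180]
102 [160  85  88  60  62  63  87  98  99 103 183]
103 [149  63  68  66  67  70  73 104 106  99 181]
104 [139  87  95  99 100 102 100 156 155 150 182]
105 [149 104 115 118 120 125 126 189 190 187 183]
106 [172 108 114 125 129 131 130 192 204 196 187]
107 [180 110 111 127 126 131 129 176 204 195 188]
[160 163 161 165 164 159 151 127 102  92  85  85  86  82  83  83  83  84] [101 105 103 106 103 104 105 101 104 108 127 158 176 182 183 180 182 181
 182 180 180 181]
```

```bash
python3 -m handwheel '[[[-0.3,0.18,0,0,0,0],[0,0,2,0,0,0],[0,0,4,0,0,0],[0,0,4,0,0,0],[0,0,3,0,0,0],[0,0,2,0,0,0],[0,0,1,0,0,0],[0,0,0,0,0,0],[0,0,0,0,0,0]]]'
python3 - <<'E'
from h import *
plan(.633,-.2903,.022,.016)
p=optics.capture("wrist");g=p["frame"].astype(float).mean(2)
s=monitor.sense();zz=s["position"][2]-.0416+.024+.008;t=.0155
print(proj(p,[[s["position"][0]-.06*np.sin(t),s["position"][1]+.06*np.cos(t),zz]]))
w=g[125:165,262:306];ys,xs=np.nonzero(w<60);print(xs.mean()+262,ys.mean()+125,len(xs))
for q in(.0,):
  obs=[(n,optics.capture(n)) for n in("scene","side")]
  for n,pp in obs:
    L=optics.silhouettes(pp,"plate")
    if L:
      print(n,L[0]["box"],fit("plate",[(pp,L[0]["region"].astype(float))],[.633,-.29,.016],zz-.008,True))
E
```

```text
time: 12.88
position: [0.6341, -0.292, 0.0478]
tcp_rot: [0.702, 0.712, 0.0, 0.001]
force: [-0.2, 0.6, -3.2]
finger_gap: 0.013
grip_force: 59.6
t 12.88 pos [ 0.6341 -0.292   0.0478] yaw 0.014 turn [ 0.0022  0.0015 -0.002 ] shift cm [ 0.18 -0.11  2.58] F [-0.2  0.6 -3.2] gap 0.013 grip 59.6 j [-0.59  0.67  1.35 -0.    1.12 -0.61]
[[281.85347012 144.72934212]]
283.30864197530866 144.44444444444446 243
scene [20.9, 263.0, 148.9, 330.7] (array([ 0.63700619, -0.29077494,  0.00816313]), np.float64(0.125739531492586))
side [229.6, 122.8, 269.3, 156.0] (array([ 0.63231965, -0.29292881,  0.01085634]), np.float64(0.16182952091321778))
```

```bash
python3 -m handwheel '[[[0.18,-0.12,1,0,0,0],[0,0,0.8,0,0,0],[0,0,0.3,0,0,0],[0,0,0.2,0,0,0],[0,0,0.1,0,0,0],[0,0,0.1,0,0,0],[0,0,0,0,0,0]]]'
python3 - <<'E'
from h import *
plan(.633,-.2903,.022,.016)
E
```

```text
time: 14.0
position: [0.6321, -0.2898, 0.0216]
tcp_rot: [0.702, 0.712, 0.0, 0.0]
force: [-0.4, 0.5, -3.5]
finger_gap: 0.0126
grip_force: 59.7
t 14.0 pos [ 0.6321 -0.2898  0.0216] yaw 0.014 turn [ 0.0004  0.0003 -0.002 ] shift cm [-0.05  0.09 -0.04] F [-0.4  0.5 -3.5] gap 0.0126 grip 59.7 j [-0.59  0.69  1.38 -0.    1.07 -0.6 ]
```

```bash
python3 -m handwheel '[[[0,0.05,0.1,0,0,0],[0,0,0,0,0,0],[0,0,0,0,0,0]]]'
python3 -m handwheel '[[[0,0,0.1,0,0,0],[0,0,0,0,0,0],[0,0,0,0,0,0]]]'
```

```text
time: 14.38
position: [0.6321, -0.2898, 0.0215]
tcp_rot: [0.702, 0.712, -0.0, 0.0]
force: [-3.8, 2.0, 5.8]
finger_gap: 0.0131
grip_force: 60.9
time: 14.75
position: [0.6321, -0.2898, 0.0215]
tcp_rot: [0.702, 0.712, -0.0, 0.0]
force: [-5.7, 2.2, 10.6]
finger_gap: 0.0126
grip_force: 61.6
```

```bash
python3 -m handwheel '[[[0,0,-0.1,0,0,0],[0,0,0,0,0,0],[0,0,0,0,0,0],[0,0,0,0,0,0],[0,0,-1,0,0,0],[0,0,-3,0,0,0],[0,0,-5,0,0,0],[0,0,-5,0,0,0],[0,0,-4,0,0,0]]]' 4
python3 -m handwheel '[[[1.5,-3,-1,0,0,0],[1.6,-3.5,-1,0,0,0],[1.7,-4,0,0,0,0],[1.4,-3,0,0,0,0],[0,-0.9,0,0,0,0],[0,0,0,0,0,0],[0,0,0,0,0,0]]]' 8.5
cat > m2.py <<'E'
from h import *
import sys
ps={n:optics.capture(n) for n in("scene","side","wrist")};save(ps["wrist"],sys.argv[1]);save(ps["scene"],sys.argv[1]+"s")
for a in sys.argv[2:]:
    o,x,y,z,yaw=a.split(",");x,y,z,yaw=map(float,(x,y,z,yaw));rot=o in("plate","mat","block");hh=.5*max(h[:,2].max() for h in M[o])
    for n,p in ps.items():
        m=pick(p,o,proj(p,[[x,y,z+hh]])[0])
        if m is None: print(o,n,"none");continue
        f=fit(o,[(p,m)],[x,y,yaw],z,rot);print(o,n,f[0].round(4),round(f[1],3))
plan(.478,-.2176,.023,0)
E
python3 m2.py w4 plate,.633,-.29,.004,.016 jar,.478,-.2176,0,0
```

```text
time: 15.88
position: [0.6329, -0.2899, 0.2038]
tcp_rot: [0.702, 0.712, 0.0, 0.001]
force: [-0.0, 0.0, 0.6]
finger_gap: 0.0402
grip_force: 0.0
time: 16.75
position: [0.4886, -0.2304, 0.2205]
tcp_rot: [0.702, 0.712, 0.0, 0.001]
force: [-0.1, -0.3, -0.4]
finger_gap: 0.0851
grip_force: 0.0
plate scene [ 0.636  -0.2891  0.0184] 0.027
plate side [ 0.632  -0.2902  0.0129] 0.036
plate wrist [ 0.6333 -0.2903  0.0133] 0.117
jar scene [ 0.4774 -0.2175] 0.046
jar side [ 0.4729 -0.2229] 0.171
jar wrist [ 0.4754 -0.2182] 0.033
t 17.2 pos [ 0.4877 -0.2297  0.2201] yaw 0.0141 turn [-0.0002 -0.0002  0.0141] shift cm [ 1.21 -0.97 19.71] F [ 0.1  0.6 -0. ] gap 0.0851 grip 0.0 j [-0.65  0.25  1.58 -0.    1.32 -0.66]
```

The plate sits within about 1 mm of the mat centre. The jar is next.

```bash
python3 -m handwheel '[[[1.17,-1.1,2,0,0,0],[0,0,4,0,0,0],[0,0,5,0,0,0],[0,0,4,0,0,0],[0,0,2.5,0,0,0],[0,0,1.5,0,0,0],[0,0,0.6,0,0,0],[0,0,0,0,0,0],[0,0,0,0,0,0]]]' 8.5
python3 - <<'E'
from h import *
plan(.4765,-.218,.023,0)
E
python3 -m handwheel '[[[0,0,0,0,0,0],[0,0,0,0,0,0],[0,0,0,0,0,0],[0,0,0,0,0,0],[0,0,0,0,0,0],[0,0,0,0,0,0],[0,0,0,0,0,0],[0,0,0,0,0,0]]]' 4.5
python3 - <<'E'
from h import *
plan(.4765,-.218,.2,0)
E
```

```text
time: 18.32
position: [0.4771, -0.2186, 0.0253]
tcp_rot: [0.702, 0.712, 0.0, 0.001]
force: [0.6, -0.2, 0.4]
finger_gap: 0.0849
grip_force: 0.0
t 18.32 pos [ 0.4771 -0.2186  0.0253] yaw 0.0141 turn [0.0016 0.0012 0.0141] shift cm [ 0.06 -0.06  0.23] F [ 0.6 -0.2  0.4] gap 0.0849 grip 0.0 j [-0.64  0.44  1.84 -0.    0.85 -0.66]
time: 19.32
position: [0.4765, -0.2183, 0.0254]
tcp_rot: [0.702, 0.712, -0.0, 0.0]
force: [-2.0, 1.1, 8.1]
finger_gap: 0.0541
grip_force: 62.6
t 19.32 pos [ 0.4765 -0.2183  0.0254] yaw 0.0141 turn [0.0006 0.0007 0.0141] shift cm [  0.03  -0.   -17.46] F [-2.   1.1  8.1] gap 0.0541 grip 62.6 j [-0.64  0.44  1.84 -0.    0.86 -0.66]
```

```bash
python3 -m handwheel '[[[0,0,-1,0,0,0],[0,0,-2,0,0,0],[0,0,-4,0,0,0],[0,0,-5,0,0,0],[0,0,-4,0,0,0],[0,0,-2,0,0,0],[0,0,0,0,0,0]]]'
python3 -m handwheel '[[[2,0.7,0,0,0,0],[4,1.4,0,0,0,0],[5,1.8,0,0,0,0],[5,1.8,0,0,0,0],[5,1.8,0,0,0,0],[5,1.8,0,0,0,0],[5,1.8,0,0,0,0],[5,1.8,0,0,0,0],[5,1.8,0,0,0,0],[4,1.4,0,0,0,0]]]'
python3 -m handwheel '[[[2,0.7,0,0,0,0],[0.2,0.2,0,0,0,0],[0,0,0,0,0,0.05],[0,0,0,0,0,0.05],[0,0,0,0,0,0.046],[0,0,0,0,0,0],[0,0,0,0,0,0]]]'
sed -i '$d' m2.py; echo 'plan(*map(float,sys.argv[0:0]) if 0 else (.6402,.2563,.05,-.134))' >> m2.py
python3 m2.py w5 jar,.638,.254,.175,0 block,.6402,.256,0,-.134
```

```text
time: 20.2
position: [0.4772, -0.2186, 0.2062]
tcp_rot: [0.702, 0.712, 0.0, 0.002]
force: [0.3, 0.3, -2.2]
finger_gap: 0.0542
grip_force: 63.9
time: 21.45
position: [0.6305, 0.2362, 0.2019]
tcp_rot: [0.702, 0.712, -0.001, -0.001]
force: [-0.1, -1.3, -1.4]
finger_gap: 0.0542
grip_force: 63.8
time: 22.32
position: [0.6396, 0.2554, 0.2038]
tcp_rot: [0.752, 0.659, -0.0, -0.0]
force: [-0.1, 0.4, -1.6]
finger_gap: 0.0543
grip_force: 63.9
jar scene [0.637  0.2589] 0.304
jar side [0.6422 0.2523] 0.133
jar wrist [0.6405 0.2551] 0.063
block scene [ 0.6409  0.2575 -0.1402] 0.073
block side [ 0.6374  0.2557 -0.1224] 0.06
block wrist none
t 22.77 pos [0.6398 0.2563 0.2043] yaw -0.1318 turn [0.0001 0.     0.0022] shift cm [1.000e-02 4.000e-02 1.543e+01] F [-0.7 -0.4 -1.7] gap 0.0545 grip 63.9 j [ 0.22  0.53  1.2  -0.    1.42  0.35]
```

View pics/w5.png

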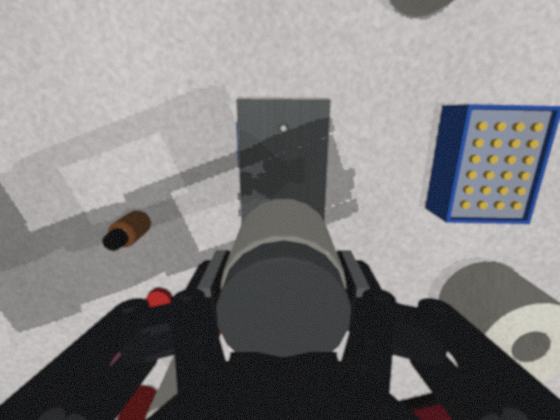

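The jar is held over the bare block, whose far dowel shows at (284,128). I lower it now.

```bash
python3 -m handwheel '[[[0.1,0,2,0,0,0],[0,0,4,0,0,0],[0,0,4,0,0,0],[0,0,3,0,0,0],[0,0,1,0,0,0],[0,0,0.7,0,0,0],[0,0,0.3,0,0,0],[0,0,0.2,0,0,0],[0,0,0,0,0,0],[0,0,0,0,0,0]]]'
python3 - <<'E'
from h import *
plan(.6402,.2565,.049,-.134)
E
```

```text
time: 24.02
position: [0.6402, 0.2573, 0.0529]
tcp_rot: [0.752, 0.659, 0.0, 0.0]
force: [-0.6, 0.4, -1.1]
finger_gap: 0.0545
grip_force: 63.9
t 24.02 pos [0.6402 0.2573 0.0529] yaw -0.132 turn [ 0.0008 -0.0003  0.002 ] shift cm [-0.08  0.01  0.39] F [-0.6  0.4 -1.1] gap 0.0545 grip 63.9 j [0.22 0.65 1.37 0.   1.12 0.35]
```

```bash
python3 -m handwheel '[[[0,0,0.15,0,0,0],[0,0,0.1,0,0,0],[0,0,0.08,0,0,0],[0,0,0,0,0,0],[0,0,0,0,0,0]]]'
python3 -m handwheel '[[[0,0,0.08,0,0,0],[0,0,0,0,0,0],[0,0,0,0,0,0]]]'
```

```text
time: 24.65
position: [0.6399, 0.2572, 0.0494]
tcp_rot: [0.752, 0.659, 0.0, 0.0]
force: [-0.8, -0.5, 3.8]
finger_gap: 0.0545
grip_force: 64.3
time: 25.02
position: [0.6399, 0.2572, 0.0494]
tcp_rot: [0.752, 0.659, 0.0, 0.0]
force: [-4.5, -0.8, 8.8]
finger_gap: 0.0546
grip_force: 64.9
```

```bash
python3 -m handwheel '[[[0,0,-0.08,0,0,0],[0,0,0,0,0,0],[0,0,0,0,0,0],[0,0,0,0,0,0],[0,0,-1,0,0,0],[0,0,-3,0,0,0],[0,0,-5,0,0,0],[0,0,-5,0,0,0],[0,0,-3,0,0,0],[0,0,0,0,0,0]]]' 8.5
python3 m2.py w6 jar,.64,.2565,.024,0 tall_bottle,.4635,.003,0,0 tall_bottle,.40,-.06,0,0 coaster_a,.632,.073,0,0
python3 - <<'E'
from h import *
p=optics.capture("scene");q=optics.capture("side")
for d in optics.silhouettes(p,"tall_bottle"):
    b=d["box"];x=unproj(p,[(b[0]+b[2])/2,(b[1]+b[3])/2],.06)[0]
    f=fit("tall_bottle",[(p,d["region"].astype(float))],[x[0],x[1],0]);print([round(v) for v in b],f[0].round(3),round(f[1],3),p["frame"][d["region"]].mean(0).astype(int))
E
```

```text
time: 26.28
position: [0.6417, 0.2576, 0.2236]
tcp_rot: [0.752, 0.659, 0.003, 0.002]
force: [-0.0, -0.6, -0.4]
finger_gap: 0.0848
grip_force: 0.0
jar scene [0.6422 0.257 ] 0.027
jar side [0.6405 0.256 ] 0.053
jar wrist [0.6412 0.2573] 0.052
tall_bottle scene [0.4662 0.0029] 0.055
tall_bottle side [0.4623 0.0028] 0.053
tall_bottle wrist none
tall_bottle scene [ 0.3905 -0.0522] 0.047
tall_bottle side [ 0.3853 -0.0553] 0.339
tall_bottle wrist none
coaster_a scene [0.6328 0.0728] 0.049
coaster_a side [0.6302 0.0729] 0.038
coaster_a wrist [0.6312 0.0708] 0.057
t 27.02 pos [0.6399 0.2572 0.219 ] yaw -0.132 turn [-0.0001  0.      0.002 ] shift cm [-0.09  0.04 16.9 ] F [-0.4 -0.1 -0.3] gap 0.085 grip 0.0 j [ 0.22  0.52  1.17 -0.    1.45  0.35]
[266, 127, 292, 191] [0.396 0.065] 0.079 [75 39 49]
[317, 152, 343, 223] [0.534 0.115] 0.042 [62 11 10]
[207, 138, 236, 200] [ 0.389 -0.052] 0.067 [61  9  9]
[243, 151, 270, 213] [0.463 0.004] 0.109 [81 79 74]
```

View pics/w6s.png

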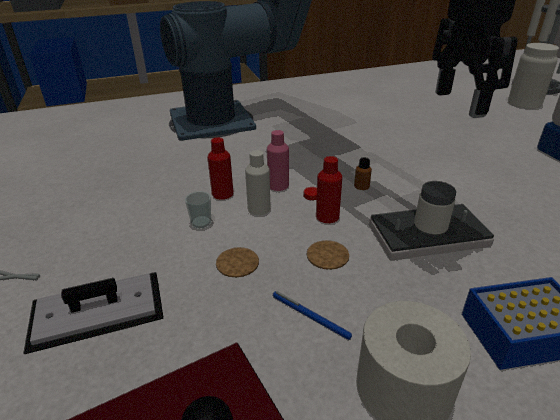

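The jar stands in the middle of the block and the plate is centred on the mat. The white bottle is at (258,185). Next I fetch it, closing the fingers along world x so they clear the pink and red neighbours.

```bash
python3 -m handwheel '[[[0,0,0,0,0,-0.066],[0,0,0,0,0,-0.066],[-3,-1.7,0,0,0,0],[-5,-3,0,0,0,0],[-5,-3,0,0,0,0],[-5,-3,0,0,0,0],[-5,-3,0,0,0,0],[-5,-3,0,0,0,0],[-2.5,-0.9,0,0,0,0],[0,0,0,0,0,0]]]' 7
python3 m2.py w7 tall_bottle,.464,.003,0,0
python3 - <<'E'
from h import *
plan(.464,.003,.055,0)
E
```

```text
time: 28.42
position: [0.4636, -0.0493, 0.2195]
tcp_rot: [0.708, 0.706, 0.0, 0.001]
force: [0.3, 0.1, 0.5]
finger_gap: 0.0699
grip_force: 0.0
tall_bottle scene [0.4673 0.0035] 0.057
tall_bottle side [0.4623 0.0031] 0.039
tall_bottle wrist [0.4641 0.0026] 0.053
t 28.73 pos [ 0.4643 -0.0468  0.2189] yaw 0.0017 turn [-1.000e-04 -3.000e-04  1.357e-01] shift cm [32.39 13.38 16.89] F [ 1.1  0.4 -0.3] gap 0.07 grip 0.0 j [-0.34  0.12  1.74  0.    1.28 -0.34]
t 28.73 pos [ 0.4643 -0.0468  0.2189] yaw 0.0017 turn [-0.0001 -0.0003  0.0017] shift cm [ 4.98 -0.03 16.39] F [ 1.1  0.4 -0.3] gap 0.07 grip 0.0 j [-0.34  0.12  1.74  0.    1.28 -0.34]
```

View pics/w7.png

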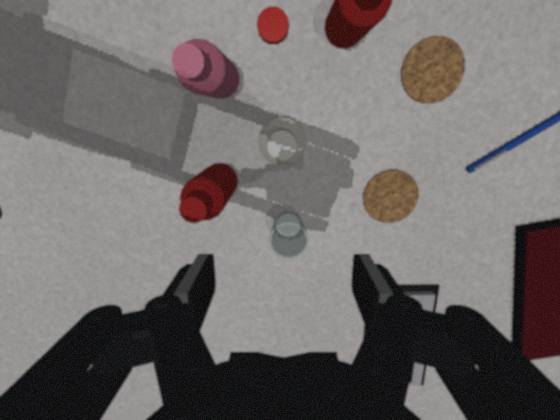

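The white bottle is at (282,140), with the beaker below it at (288,232) and the red and pink bottles to the left. There is room for the fingers.

```bash
python3 -m handwheel '[[[2.5,0,0,0,0,0],[2.45,-0.02,0,0,0,0],[0,0,2,0,0,0],[0,0,4,0,0,0],[0,0,4,0,0,0],[0,0,3.5,0,0,0],[0,0,2,0,0,0],[0,0,0.9,0,0,0],[0,0,0,0,0,0],[0,0,0,0,0,0]]]' 7
python3 - <<'E'
from h import *
plan(.464,.003,.055,0)
E
python3 -m handwheel '[[[0,0,0,0,0,0],[0,0,0,0,0,0],[0,0,0,0,0,0],[0,0,0,0,0,0],[0,0,0,0,0,0],[0,0,0,0,0,0],[0,0,0,0,0,0]]]' 3.5
python3 - <<'E'
from h import *
plan(.6315,.0725,.2,0)
E
```

```text
time: 29.98
position: [0.4645, 0.0017, 0.0558]
tcp_rot: [0.707, 0.707, 0.0, 0.001]
force: [-0.6, 1.2, 0.9]
finger_gap: 0.07
grip_force: 0.0
t 29.98 pos [0.4645 0.0017 0.0558] yaw 0.0005 turn [0.0016 0.0004 0.0005] shift cm [ 0.13 -0.05  0.08] F [-0.6  1.2  0.9] gap 0.07 grip 0.0 j [-0.24  0.31  1.96 -0.    0.87 -0.24]
time: 30.85
position: [0.4642, 0.0015, 0.0561]
tcp_rot: [0.707, 0.707, 0.0, 0.001]
force: [-2.3, -0.3, 6.7]
finger_gap: 0.0427
grip_force: 60.1
t 30.85 pos [0.4642 0.0015 0.0561] yaw -0.0001 turn [ 0.0014  0.0004 -0.0001] shift cm [  7.1   16.73 -14.39] F [-2.3 -0.3  6.7] gap 0.0427 grip 60.1 j [-0.24  0.31  1.96 -0.    0.87 -0.24]
```

```bash
python3 -m handwheel '[[[0,0,-1,0,0,0],[0,0,-2,0,0,0],[0,0,-4,0,0,0],[0,0,-5,0,0,0],[0,0,-3,0,0,0],[0,0,-1,0,0,0],[0,0,0,0,0,0]]]'
python3 -m handwheel '[[[0.8,2,0,0,0,0],[1.6,4,0,0,0,0],[2,4.5,0,0,0,0],[1.6,4,0,0,0,0],[0.9,2,0,0,0,0],[0.1,0.2,0,0,0,0],[0,0,0,0,0,0],[0,0,0,0,0,0]]]'
python3 - <<'E'
from h import *
plan(.6315,.0713,.060,0)
E
```

```text
time: 31.72
position: [0.4636, 0.0017, 0.215]
tcp_rot: [0.707, 0.707, 0.0, 0.0]
force: [-0.2, 1.0, -2.1]
finger_gap: 0.0429
grip_force: 61.3
time: 32.72
position: [0.6297, 0.0713, 0.2146]
tcp_rot: [0.707, 0.707, -0.0, -0.0]
force: [-0.1, 0.1, -2.4]
finger_gap: 0.0429
grip_force: 61.5
t 32.73 pos [0.6297 0.0713 0.2146] yaw -0.0004 turn [-0.0013  0.0001 -0.0004] shift cm [-0.    0.18 15.46] F [-0.1  0.1 -2.4] gap 0.0429 grip 61.5 j [-0.06  0.42  1.34 -0.    1.38 -0.06]
```

```bash
python3 -m handwheel '[[[0,0.1,2,0,0,0],[0,0,4,0,0,0],[0,0,4,0,0,0],[0,0,3,0,0,0],[0,0,1.2,0,0,0],[0,0,0.6,0,0,0],[0,0,0.2,0,0,0],[0,0,0,0,0,0],[0,0,0,0,0,0]]]'
python3 m2.py w8 tall_bottle,.6315,.0725,.008,0
python3 - <<'E'
from h import *
plan(.6315,.0713,.060,0)
E
```

```text
time: 33.85
position: [0.6323, 0.0717, 0.066]
tcp_rot: [0.707, 0.707, 0.001, 0.001]
force: [0.0, 0.0, -1.3]
finger_gap: 0.0425
grip_force: 61.5
tall_bottle scene [0.6315 0.0738] 0.412
tall_bottle side [0.632  0.0708] 0.066
tall_bottle wrist [0.6327 0.0743] 0.137
t 34.15 pos [0.6318 0.0717 0.0652] yaw 0.0 turn [0.0002 0.     0.134 ] shift cm [18.41 -1.63  1.52] F [ 0.6  0.3 -2.2] gap 0.0425 grip 61.5 j [-0.06  0.55  1.52 -0.    1.07 -0.06]
t 34.15 pos [0.6318 0.0717 0.0652] yaw 0.0 turn [0.0002 0.     0.    ] shift cm [-0.04 -0.03  0.52] F [ 0.6  0.3 -2.2] gap 0.0425 grip 61.5 j [-0.06  0.55  1.52 -0.    1.07 -0.06]
```

```bash
python3 -m handwheel '[[[0,0,0.2,0,0,0],[0,0,0.15,0,0,0],[0,0,0.1,0,0,0],[0,0,0,0,0,0],[0,0,0,0,0,0]]]'
python3 -m handwheel '[[[0,0,0.1,0,0,0],[0,0,0,0,0,0],[0,0,0,0,0,0]]]'
```

```text
time: 34.78
position: [0.6318, 0.0717, 0.0605]
tcp_rot: [0.707, 0.707, 0.0, 0.0]
force: [-0.2, -0.4, -1.4]
finger_gap: 0.0424
grip_force: 61.6
time: 35.15
position: [0.6319, 0.0717, 0.0601]
tcp_rot: [0.707, 0.707, 0.0, 0.0]
force: [-2.0, -0.1, 5.1]
finger_gap: 0.0425
grip_force: 62.0
```

```bash
python3 -m handwheel '[[[0,0,-0.05,0,0,0],[0,0,0,0,0,0],[0,0,0,0,0,0],[0,0,0,0,0,0],[0,0,-1.5,0,0,0],[0,0,-3.5,0,0,0],[0,0,-5,0,0,0],[0,0,-4,0,0,0],[0,0,-2,0,0,0]]]' 6.5
python3 -m handwheel '[[[1.4,-2.5,0,0,0,0],[2.4,-4,0,0,0,0],[2.8,-4.7,0,0,0,0],[2.4,-4,0,0,0,0],[1.4,-2.5,0,0,0,0],[0,0,0,0,0,0],[0,0,0,0,0,0]]]' 5.5
python3 m2.py w9 tall_bottle,.6315,.0725,.004,0 small_bottle,.4545,.226,0,0
python3 - <<'E'
from h import *
plan(.4545,.226,.011,0)
E
```

```text
time: 36.28
position: [0.6329, 0.0717, 0.2246]
tcp_rot: [0.707, 0.707, 0.002, 0.002]
force: [0.3, -0.6, 0.3]
finger_gap: 0.0647
grip_force: 0.0
time: 37.15
position: [0.4557, 0.1755, 0.221]
tcp_rot: [0.707, 0.707, 0.001, 0.001]
force: [0.7, 0.2, 0.4]
finger_gap: 0.0549
grip_force: 0.0
tall_bottle scene [0.6326 0.0734] 0.05
tall_bottle side [0.6299 0.0744] 0.05
tall_bottle wrist [0.6313 0.0731] 0.102
small_bottle scene [0.4566 0.2249] 0.096
small_bottle side [0.4533 0.2257] 0.051
small_bottle wrist [0.4551 0.2253] 0.056
t 37.6 pos [0.455  0.1755 0.2198] yaw -0.0005 turn [-4.000e-04  1.000e-04  1.335e-01] shift cm [10.49 17.28 16.98] F [ 0.4 -0.2  0. ] gap 0.0547 grip 0.0 j [ 0.14  0.15  1.7  -0.    1.29  0.14]
t 37.6 pos [0.455  0.1755 0.2198] yaw -0.0005 turn [-0.0004  0.0001 -0.0005] shift cm [ 5.05 -0.05 20.88] F [ 0.4 -0.2  0. ] gap 0.0547 grip 0.0 j [ 0.14  0.15  1.7  -0.    1.29  0.14]
```

View pics/w9s.png

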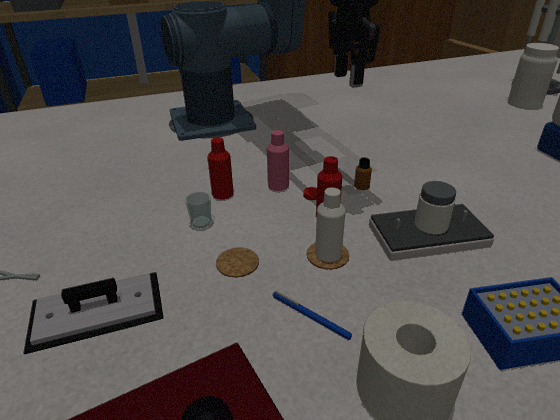

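The tall bottle stands on the coaster nearer the block, at (329,235). The small bottle is next.

```bash
python3 -m handwheel '[[[2.5,0,0,0,0,0],[2.5,0,0,0,0,0],[0,0,3,0,0,0],[0,0,5,0,0,0],[0,0,5,0,0,0],[0,0,4.5,0,0,0],[0,0,2,0,0,0],[0,0,0.8,0,0,0],[0,0,0.3,0,0,0],[0,0,0,0,0,0]]]' 5.5
python3 - <<'E'
from h import *
plan(.455,.2255,.011,0)
E
python3 -m handwheel '[[[0,0,0,0,0,0],[0,0,0,0,0,0],[0,0,0,0,0,0],[0,0,0,0,0,0],[0,0,0,0,0,0],[0,0,0,0,0,0],[0,0,0,0,0,0]]]' 2.3
python3 - <<'E'
from h import *
plan(.6005,-.0726,.2,0)
E
```

```text
time: 38.85
position: [0.4554, 0.2259, 0.0148]
tcp_rot: [0.707, 0.707, 0.001, 0.0]
force: [-0.2, -0.2, -0.5]
finger_gap: 0.0548
grip_force: 0.0
t 38.85 pos [0.4554 0.2259 0.0148] yaw 0.0 turn [ 0.0015 -0.0003  0.    ] shift cm [-0.04 -0.04  0.38] F [-0.2 -0.2 -0.5] gap 0.0548 grip 0.0 j [ 0.24  0.44  1.89 -0.    0.81  0.24]
time: 39.72
position: [0.4554, 0.2259, 0.0151]
tcp_rot: [0.707, 0.707, 0.001, 0.0]
force: [-1.4, -0.6, 7.0]
finger_gap: 0.0302
grip_force: 59.3
t 39.73 pos [0.4554 0.2259 0.0151] yaw 0.0001 turn [ 0.0018 -0.0004  0.0001] shift cm [-29.85  14.51 -18.49] F [-1.4 -0.6  7. ] gap 0.0302 grip 59.3 j [ 0.24  0.44  1.89 -0.    0.81  0.24]
```

```bash
python3 -m handwheel '[[[0,0,-1,0,0,0],[0,0,-2.5,0,0,0],[0,0,-5,0,0,0],[0,0,-5,0,0,0],[0,0,-4,0,0,0],[0,0,-2,0,0,0],[0,0,0,0,0,0]]]'
python3 -m handwheel '[[[-2,1,0,0,0,0],[-4,2,0,0,0,0],[-5,2.4,0,0,0,0],[-5,2.4,0,0,0,0],[-5,2.4,0,0,0,0],[-4.5,2.2,0,0,0,0],[-3,1.5,0,0,0,0],[-1.3,0.6,0,0,0,0],[0,0,0,0,0,0],[0,0,0,0,0,0]]]'
python3 - <<'E'
from h import *
plan(.6003,-.0726,.0191,0)
E
```

```text
time: 40.6
position: [0.4556, 0.226, 0.2112]
tcp_rot: [0.707, 0.707, 0.002, 0.001]
force: [-0.1, 0.7, -0.3]
finger_gap: 0.03
grip_force: 59.4
time: 41.85
position: [0.599, -0.0708, 0.2086]
tcp_rot: [0.707, 0.707, -0.0, -0.001]
force: [-0.1, -0.2, -0.5]
finger_gap: 0.0305
grip_force: 59.4
t 41.85 pos [ 0.599  -0.0708  0.2086] yaw 0.0011 turn [-0.0012 -0.0009  0.0011] shift cm [-0.18  0.13 18.95] F [-0.1 -0.2 -0.5] gap 0.0305 grip 59.4 j [-0.3   0.37  1.44  0.    1.34 -0.3 ]
```

```bash
python3 -m handwheel '[[[-0.15,0.08,2,0,0,0],[0,0,4,0,0,0],[0,0,5,0,0,0],[0,0,4,0,0,0],[0,0,2,0,0,0],[0,0,1,0,0,0],[0,0,0.4,0,0,0],[0,0,0,0,0,0],[0,0,0,0,0,0]]]'
python3 m2.py w10 small_bottle,.6003,-.0726,.008,0 coaster_a,.6003,-.0726,0,0
python3 - <<'E'
from h import *
plan(.6003,-.0726,.0191,0)
E
```

```text
time: 42.98
position: [0.6012, -0.0739, 0.0261]
tcp_rot: [0.707, 0.707, 0.0, 0.001]
force: [-0.3, 0.6, -0.7]
finger_gap: 0.0304
grip_force: 59.4
small_bottle scene [ 0.601  -0.0737] 0.768
small_bottle side [ 0.6008 -0.0784] 0.15
small_bottle wrist [ 0.6019 -0.0754] 0.041
coaster_a scene [ 0.6009 -0.0734] 0.385
coaster_a side [ 0.5986 -0.0735] 0.338
coaster_a wrist none
t 43.42 pos [ 0.6005 -0.0738  0.0251] yaw -0.0 turn [ 0.    -0.     0.134] shift cm [33.25 -0.48 -2.49] F [ 0.8 -0.9 -1.1] gap 0.0303 grip 59.4 j [-0.31  0.56  1.63  0.    0.95 -0.31]
t 43.42 pos [ 0.6005 -0.0738  0.0251] yaw -0.0 turn [ 0.  0. -0.] shift cm [ 0.12 -0.02  0.6 ] F [ 0.8 -0.9 -1.1] gap 0.0303 grip 59.4 j [-0.31  0.56  1.63  0.    0.95 -0.31]
```

```bash
python3 -m handwheel '[[[0.15,0,0.2,0,0,0],[0,0,0.2,0,0,0],[0,0,0.1,0,0,0],[0,0,0.06,0,0,0],[0,0,0,0,0,0],[0,0,0,0,0,0]]]'
python3 -m handwheel '[[[0,0,0.1,0,0,0],[0,0,0,0,0,0],[0,0,0,0,0,0]]]'
```

```text
time: 44.18
position: [0.6006, -0.0723, 0.0194]
tcp_rot: [0.707, 0.707, 0.0, 0.0]
force: [0.2, -0.2, -0.7]
finger_gap: 0.0306
grip_force: 59.4
time: 44.55
position: [0.6007, -0.0724, 0.0192]
tcp_rot: [0.707, 0.707, 0.0, 0.0]
force: [-1.4, 0.4, 5.0]
finger_gap: 0.0306
grip_force: 60.1
```

```bash
python3 -m handwheel '[[[0,0,-0.05,0,0,0],[0,0,0,0,0,0],[0,0,0,0,0,0],[0,0,0,0,0,0],[0,0,-1.5,0,0,0],[0,0,-3.5,0,0,0],[0,0,-5,0,0,0],[0,0,-5,0,0,0],[0,0,-4,0,0,0],[0,0,0,0,0,0]]]' 5
python3 -m handwheel '[[[-3,-3,-1,0,0,0],[-5,-2,0,0,0,0],[-5,0,0,0,0,0],[0,0,0,0,0,0],[0,0,0,0,0,0],[0,0,0,0,0,0]]]'
python3 m2.py w11 small_bottle,.6003,-.0726,.004,0 tall_bottle,.6315,.0725,.004,0 jar,.64,.2565,.024,0 plate,.633,-.29,.004,.016 beaker,.468,-.109,0,0
```

```text
time: 45.8
position: [0.6028, -0.0729, 0.2145]
tcp_rot: [0.707, 0.707, 0.002, 0.004]
force: [0.9, -0.6, 0.0]
finger_gap: 0.05
grip_force: 0.0
time: 46.55
position: [0.5505, -0.201, 0.2187]
tcp_rot: [0.707, 0.708, 0.0, -0.0]
force: [0.7, 1.0, -0.3]
finger_gap: 0.0501
grip_force: 0.0
small_bottle scene [ 0.6037 -0.072 ] 0.075
small_bottle side [ 0.5995 -0.0706] 0.077
small_bottle wrist [ 0.6012 -0.0729] 0.034
tall_bottle scene [0.6324 0.0732] 0.053
tall_bottle side [0.6299 0.0737] 0.042
tall_bottle wrist none
jar scene [0.642  0.2576] 0.049
jar side [0.6403 0.2567] 0.05
jar wrist none
plate scene [ 0.6355 -0.2888  0.0168] 0.03
plate side [ 0.6307 -0.2902  0.0179] 0.029
plate wrist [ 0.6332 -0.2902  0.009 ] 0.245
beaker scene [ 0.4688 -0.1099] 0.129
beaker side [ 0.4693 -0.1159] 0.154
beaker wrist [ 0.4717 -0.1109] 0.147
t 47.45 pos [ 0.5505 -0.2024  0.2189] yaw -0.0001 turn [-0.     -0.      0.1339] shift cm [46.65  2.76 16.89] F [-0.5  0.5 -0.5] gap 0.05 grip 0.0 j [-0.54  0.33  1.46 -0.    1.35 -0.54]
```

View pics/w11s.png

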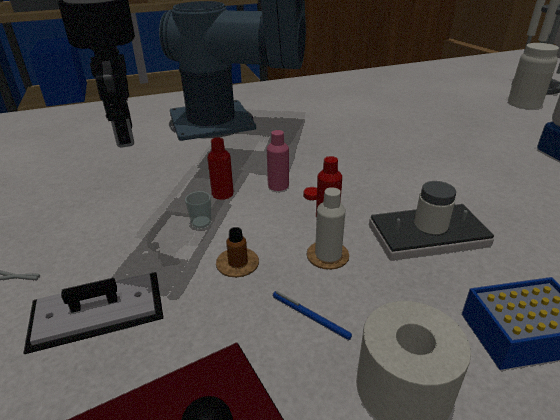

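The picture shows everything in place: plate on the mat (97,308), small bottle (237,250), tall bottle (329,235), jar (436,208), beaker untouched (199,210), arm clear.

```bash
python3 -c "
from plant import r
print(r.finish_job())"
```

```text
the job is handed in; nothing more can be done
None
```

The job is handed in at about 47 s of robot time: the plate is on the mat, the jar on the block between the dowels, and both bottles on their coasters, each within a few mm of its target by the last camera fits, with the beaker left where it stood.

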